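# Set the sprung carriage of the vial rack to its loading position

### The arm

A 6-joint arm with a two-finger parallel gripper is mounted at the origin on the work surface. World frame = base frame: x ahead of the robot, y to its left, z up, the work surface at z = 0. Lengths are in m, angles in rad, forces in N, time in s.
With the tool pointing down it reaches from about 0.375 to 0.975 m from the base axis. Payload 3.8 kg.
Tool frame: the origin (TCP) lies at the very end of the fingers, on their centre line; the grasp point (between the pads) lies 19 mm behind it (r.grip_depth is the distance from the TCP to the grasp point, in m); z points along the fingers, x is the direction in which the jaws open and shut, and the axes are right-handed (so a half turn about z gives the same grasp; the last joint's range is limited). The gripper opens to 85 mm and grips with 20 to 120 N. Pads are 22 mm wide; open, the fingers measure 114 mm over their backs; the gripper's body (76 mm by 85 mm) begins 54 mm behind the grasp point. The pads swing forward as they close: fully open they stand 13 mm farther back than shut.
Start: joints at [-1.294, 0.264, 1.604, -0, 1.274, -0.037], TCP at [0.208, -0.642, 0.231] pointing down, gripper open.
Joint ranges: [-2.63, 2.63], [-0.94, 2.18], [0.31, 2.57], [-1.31, 4.45], [0, 2.66], [-2.55, 2.55]. Speed limits (rad/s): [2.57, 2.57, 3.14, 3.14, 3.14, 3.14].

### API

Orientations are given as a unit quaternion [x, y, z, w].
In Python, from cell import status, imaging, r gives the robot as it stands.
- The arm moves only by the tool carry_out, never from a script. Its argument "commands" is a list of rows, each an object with "slide": the shift along the tool's x, y, z in mm, a list of three; "twist": the turn, a rotation vector about the tool's x, y, z in degrees, a list of three; "claw": the finger opening in mm, from 0 to 85.4. A call has 1 to 10 rows; each row shifts and turns the commanded pose from where the row before left it, along the tool's axes as they then stand; what a row does not reach is not made up. A row lasts 1/10 s, in which the tool goes at most 50 mm and 8.59 degrees, less where a joint would pass 70% of its speed; a pose out of reach is approached as far as the arm can. A call with a gripper value outside its range is refused whole. The fingers move at their own pace and stop on an object; the grip force is fixed at half the most. Time passes only in rows, so rows that do not move let the fingers close. It gives the time, the measured TCP pose, the force and the opening at its end, in the units of the state.
- status.read_state(): the state, without advancing time (a new reading comes with each control period).
- imaging.read_camera(name): name is "scene" or "top" or "wrist"; returns (picture, depth): 400x640x3 uint8, red, green, blue; 400x640 float32, m along the optical axis (not along the pixel's ray), 0 where there is no reading.
- imaging.camera_info(name): a dict with "K" (3x3 intrinsics, pixels), "R" (3x3) and "t" (3): a world point X has camera coordinates R X + t; the wrist camera has in their place "hand_eye" (4x4, takes a point from camera to tool coordinates, whose origin is the TCP and whose axes are the tool frame's). Camera axes: x right, y down, z forward; pixel columns grow to the right and rows downward; lengths in m; the calibration is good to about 2 mm. A picture is of the moment at which its call begins: read the wrist's pose just before it. camera_info takes no time and is no camera call.
- r.hand_in(): hands the job in, once; it reports no verdict.
Trained networks look in the newest picture that a camera, given by its name, has taken for a name from the list of things; names that differ only in an ending like _2 or _b are one class to them, and where a whole thing is asked for, a point or a joint stands for the part that bears it (a point fixed in the world has none). Each returns a list of dicts, best first, with "score" (0 to 1); they miss things now and then, are a little off and sometimes report something else, mostly with a low value. They report only what shows in the picture. A call takes as long as a camera call.
- imaging.boxes_of(query, camera): "box" ([left, top, width, height] in pixels, round what is visible of it).
- imaging.masks_of(query, camera): "region" (400x640 bool, what is visible of it) and "box" ([left, top, width, height] in pixels, round what is visible of it).
- imaging.pinpoint(query, camera): "position" ([column, row] in pixels: a listed point, or the origin of a listed thing).
The state is a dict: "time": time; "joint_positions": joint angles; "qvel": joint speeds; "joint_efforts": joint torques, N m; "ee_pos": TCP position; "tcp_rot": TCP orientation; "ft_force": force on the tool from outside, world axes, zero at the start; "wrist_torque": the same for the moment, N m; "width": finger opening in m.
Only numpy, scipy, OpenCV 4.12 (cv2) and the standard library are available. Lean on these libraries where they do the work, as an engineer would, in place of code of your own. Each camera call takes 0.05 s, during which the arm holds its last target.

### The job

Ready the vial rack for loading: with the fingertips on its yellow face, push the blue sprung carriage back past the red stop pin, but not so far that it hits the grey end stop, then let it go so that it springs back and the pin catches it at mid position. Only push the carriage: do not grip or lift anything, do not touch the red pin, and leave the two vials and the amber bottle standing where they are.

Things in the scene. Friction and masses are not known exactly. Their poses are not given: they have to be found in the camera images.
- rack: fixed rack: aluminium base plate 150 (x) x 290 (y) x 12 mm on the counter, origin at the centre of its underside, z up; place and yaw vary (its +y within 0.6 rad of world +y). The carriage is pushed along the rack's +y. A white lip (110 mm along x, 8 mm thick, top 30 mm above the counter) stands at rack y = -139 mm; between it and the yellow face is about 50 mm of empty space at the start.
- push_face (a point): centre of the flat upright yellow face on the -y end of the blue carriage, 45 mm above the counter; moves with the carriage, has the rack's axes (push towards +y). The face is 96 mm wide (x) and spans 14 to 70 mm above the counter. Behind it the carriage is a solid block, 100 mm long (y), 96 mm wide, too big to grip.
- carriage (a joint): travel of the carriage along rack +y, m: starts at 0 (spring rest); 0.060 latched on the stop pin; 0.100 at the end stop. Return spring 4 N at 0, 9 N at 0.100; damping 20 N per m/s. From about 0.035 its side ramp presses the pin down; at about 0.061 the pin pops up (allow some mm more). Let go past that, it returns to 0.060 and latches; let go earlier, it returns to 0.
- end_stop (a point): middle of the inner face of the fixed grey end-stop block (110 x 20 mm, top 62 mm above the counter), at rack y = +120 mm, 45 mm above the counter; the back of the carriage meets it at travel 0.100.
- stop_pin (a joint): height of the red stop pin, m: 0 when up, about 0.012 when pressed down by the carriage's ramp; its own spring pushes it up.
- pin_top (a point): top of the red stop pin, 8 mm in diameter, standing 34 mm above the counter when up; at rack x = +57 mm, y = +41 mm, beside the carriage on its +x side. Not to be touched.
- vial_a: small closed clear-glass vial with a silver cap, 24 mm in diameter, 55 mm high, loose, standing on the counter beside or behind the rack; origin at the centre of its underside. A bystander.
- vial_b: small closed clear-glass vial with a silver cap, 24 mm in diameter, 55 mm high, loose, standing on the counter beside or behind the rack; origin at the centre of its underside. A bystander.
- medicine: closed amber bottle with a white cap and plain label, 56 mm in diameter, 105 mm high, loose, standing on the counter; origin at the centre of its underside. A bystander. It and the vials change places: on the rack's +x side, at least 130 mm from its centre line, or beyond the end-stop end.

How it is judged:
By the outcome, as a careful person would: the job done as asked, in the order asked, and still so for the second after the job is handed in, with the robot touching nothing.
It also fails if it takes over 32 s, if anything falls off the work surface, if the arm or the gripper's body presses on something with over 40 N, if the wrist force passes 120 N, or if a joint passes its speed limit or range.

## Working session

There is one attempt and no reset: what is moved stays moved. The work goes in short steps, Python scripts to look and compute and a tool call to move; the robot and the scene stay as the last step left them, time stands still between calls to the robot, and variables do not carry over. Pictures are saved under pics/ and viewed, and the job is handed in when it is done.

Besides the shell and the picture viewer there is one more tool, called after "Request:" as name(argument=value, ...), one argument or row to a line, values as JSON. carry_out: Moves the arm, as the interface text tells. Its arguments: {"type":"object","properties":{"commands":{"type":"array"}},"required":["commands"]}

```bash
mkdir -p pics; ls; cat > h.py <<'E'
from cell import status, imaging, r
import numpy as np, cv2
from scipy.spatial.transform import Rotation as Ro
def world(cam,uv,d):
    i=imaging.camera_info(cam);K,R,t=map(np.array,(i['K'],i['R'],i['t']))
    p=np.linalg.inv(K)@np.array([uv[0],uv[1],1.])*d
    return R.T@(p-t)
def onplane(cam,uv,z):
    i=imaging.camera_info(cam);K,R,t=map(np.array,(i['K'],i['R'],i['t']))
    ray=R.T@(np.linalg.inv(K)@np.array([uv[0],uv[1],1.]));c=-R.T@t
    return c+ray*(z-c[2])/ray[2]
E
python3 - <<'E'
from h import *
s=status.read_state();print(s)
for c in('top','scene'):
    p,d=imaging.read_camera(c);cv2.imwrite(f'pics/{c}0.png',p[:,:,::-1]);np.save(f'{c}d.npy',d);np.save(f'{c}p.npy',p)
    for q in('push_face','end_stop','pin_top'):
        for o in imaging.pinpoint(q,c)[:2]: print(c,q,o, onplane(c,o['position'],.034 if q=='pin_top' else .045))
for q in('vial_a','medicine','rack'):
    for o in imaging.pinpoint(q,'top')[:2]: print(q,o,onplane('top',o['position'],0))
E
```

```text
pics
{'time': 0.0, 'joint_positions': array([-1.29389718e+00,  2.64760512e-01,  1.60539889e+00, -7.12211233e-07,
        1.27373454e+00, -3.68912701e-02]), 'qvel': array([-0.00027797, -0.00122029, -0.00061548,  0.00265019,  0.00041645,
       -0.00063393]), 'joint_efforts': array([ 1.92404164e-03, -5.15107334e+01, -3.67317832e+01,  1.77057827e-04,
        1.28329601e-02, -2.43649900e-06]), 'ee_pos': array([ 0.2081465 , -0.64131125,  0.22994366]), 'tcp_rot': array([ 8.08908105e-01, -5.87933971e-01, -9.05388874e-04, -7.10102652e-04]), 'ft_force': array([0.10999384, 0.44210456, 0.48947287]), 'wrist_torque': array([-0.02786961, -0.00468739,  0.01496815]), 'width': 0.08562903140621246}
top push_face {'position': [386.5, 249.6], 'score': 0.8} [0.47102409 0.015065   0.045     ]
top end_stop {'position': [293.5, 242.5], 'score': 0.96} [0.48612218 0.21430169 0.045     ]
top pin_top {'position': [321.1, 175.2], 'score': 0.46} [0.63443678 0.15574035 0.034     ]
scene push_face {'position': [297.2, 165.6], 'score': 0.73} [0.46258775 0.00696737 0.045     ]
scene end_stop {'position': [379.7, 199.1], 'score': 0.67} [0.4977212  0.22020356 0.045     ]
scene pin_top {'position': [329.4, 201.7], 'score': 0.62} [0.54087786 0.12949746 0.034     ]
vial_a {'position': [241.0, 214.6], 'score': 0.56} [0.55042486 0.33704562 0.        ]
vial_a {'position': [323.7, 177.9], 'score': 0.48} [0.63403211 0.15074876 0.        ]
medicine {'position': [392.5, 178.5], 'score': 0.93} [ 0.63246888 -0.0053917   0.        ]
rack {'position': [347.3, 247.5], 'score': 0.72} [0.47670374 0.09777725 0.        ]
```

View pics/top0.png

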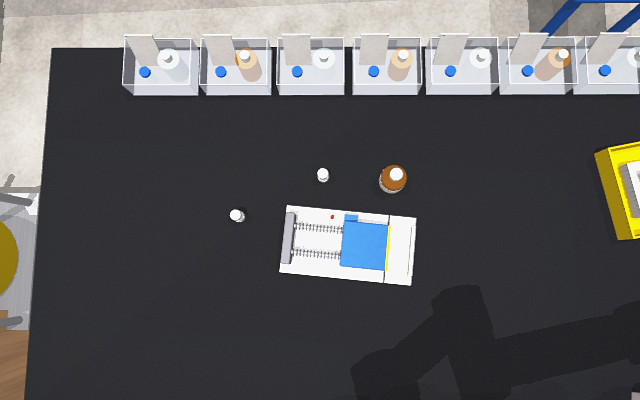

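View pics/scene0.png

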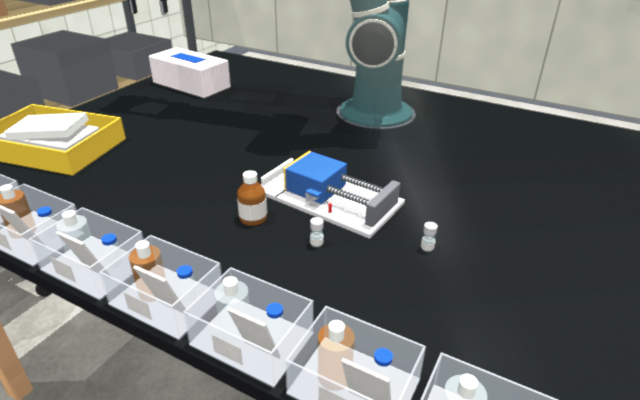

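The top view shows the carriage at about (365,245), the yellow face at (387,247), the lip at right (410,250), the pin at (332,216), and the bottle at (393,178). Next I'll measure the rack pose precisely.

```bash
python3 - <<'E'
from h import *
p=np.load('topp.npy');d=np.load('topd.npy')
hsv=cv2.cvtColor(p,cv2.COLOR_RGB2HSV)
v,u=np.mgrid[0:400,0:640]
roi=(u>270)&(u<430)&(v>195)&(v<295)
i=imaging.camera_info('top');K,R,t=map(np.array,(i['K'],i['R'],i['t']));print(K[0,0],-R.T@t)
cam=np.stack([(u-K[0,2])/K[0,0]*d,(v-K[1,2])/K[1,1]*d,d],-1);W=(cam-t)@R
def rect(m,z,n):
    P=np.array([onplane('top',(a,b),z)[:2] for a,b in zip(u[m],v[m])])
    c,s,a=cv2.minAreaRect(P.astype(np.float32)*1000);print(n,m.sum(),c,s,a,'\n',cv2.boxPoints((c,s,a)),'z',np.median(W[m][:,2]))
rect(roi&(W[...,2]>.005)&(W[...,2]<.2)&(d>0),.012,'plate')
blue=roi&(hsv[...,0]>95)&(hsv[...,0]<125)&(hsv[...,1]>120)&(W[...,2]>.06)
rect(blue,.07,'blue')
y=roi&(hsv[...,0]>20)&(hsv[...,0]<35)&(hsv[...,1]>100)
rect(y,.07,'yellow')
red=roi&((hsv[...,0]<8)|(hsv[...,0]>172))&(hsv[...,1]>120)
rect(red,.034,'red')
g=roi&(W[...,2]>.05)&(u<310); rect(g,.062,'stop')
l=roi&(W[...,2]>.02)&(W[...,2]<.045)&(u>395); rect(l,.03,'lip')
c=cv2.resize(p[190:300,270:430],None,fx=5,fy=5,interpolation=cv2.INTER_NEAREST);cv2.imwrite('pics/crop0.png',c[:,:,::-1])
E
```

```text
506.74033254866384 [0.44559326 0.1253952  1.1364521 ]Traceback (most recent call last):
  File "<stdin>", line 11, in <module>
  File "<stdin>", line 9, in rect
  File "h.py", line 9, in onplane
    i=imaging.camera_info(cam);K,R,t=map(np.array,(i['K'],i['R'],i['t']))
ValueError: time passes only in moves, steps and waits
```

Too many calibration calls; I'll cache it instead.

```bash
cat > h.py <<'E'
from cell import status, imaging, r
import numpy as np, cv2, functools
from scipy.spatial.transform import Rotation as Ro
@functools.lru_cache(None)
def cal(c):
    i=imaging.camera_info(c);return tuple(np.array(i[k]) for k in('K','R','t'))
def onplane(cam,uv,z):
    K,R,t=cal(cam)
    ray=R.T@(np.linalg.inv(K)@np.array([uv[0],uv[1],1.]));c=-R.T@t
    return c+ray*(z-c[2])/ray[2]
v,u=np.mgrid[0:400,0:640]
def cloud(c,d):
    K,R,t=cal(c)
    cam=np.stack([(u-K[0,2])/K[0,0]*d,(v-K[1,2])/K[1,1]*d,d],-1);return (cam-t)@R
def rect(m,z,n,W,cam='top'):
    P=np.array([onplane(cam,(a,b),z)[:2] for a,b in zip(u[m],v[m])])
    if len(P)<3: print(n,P);return
    c,s,a=cv2.minAreaRect(P.astype(np.float32)*1000);print(n,m.sum(),np.round(c,1),np.round(s,1),round(a,2),np.round(cv2.boxPoints((c,s,a))).tolist(),'z',np.median(W[m][:,2]))
E
cat > m.py <<'E'
from h import *
import sys
def measure(p,d):
    hsv=cv2.cvtColor(p,cv2.COLOR_RGB2HSV)
    roi=(u>270)&(u<430)&(v>195)&(v<295)
    W=cloud('top',d)
    rect(roi&(W[...,2]>.006)&(W[...,2]<.2)&(d>0),.012,'plate',W)
    rect(roi&(hsv[...,0]>95)&(hsv[...,0]<125)&(hsv[...,1]>120)&(W[...,2]>.06),.07,'blue',W)
    rect(roi&(hsv[...,0]>20)&(hsv[...,0]<35)&(hsv[...,1]>100),.07,'yellow',W)
    rect(roi&((hsv[...,0]<8)|(hsv[...,0]>172))&(hsv[...,1]>120),.034,'red',W)
    rect(roi&(W[...,2]>.05)&(u<310),.062,'stop',W)
    rect(roi&(W[...,2]>.02)&(W[...,2]<.045)&(u>395),.03,'lip',W)
if __name__=='__main__':
    p=np.load('topp.npy');measure(p,np.load('topd.npy'))
    c=cv2.resize(p[190:300,270:430],None,fx=5,fy=5,interpolation=cv2.INTER_NEAREST);cv2.imwrite('pics/crop0.png',c[:,:,::-1])
E
python3 m.py
```

```text
plate 8890 [481.1  93.5] [326.8 210.6] 89.96 [[376.0, -70.0], [586.0, -70.0], [587.0, 257.0], [376.0, 257.0]] z 0.013486472527976138
blue 2024 [480.2  65.6] [93.8 94.7] 84.38 [[428.0, 24.0], [523.0, 14.0], [532.0, 108.0], [438.0, 117.0]] z 0.06940336687318147
yellow 101 [475.   15.9] [ 4.7 94.1] 84.37 [[428.0, 18.0], [522.0, 9.0], [522.0, 14.0], [428.0, 23.0]] z 0.06913091227021935
red 10 [543.  131.7] [6.6 4.4] 0.01 [[540.0, 134.0], [540.0, 130.0], [546.0, 130.0], [546.0, 134.0]] z 0.03198326070493758
stop 578 [485.3 219.3] [176.7  80. ] 1.68 [[396.0, 257.0], [398.0, 177.0], [575.0, 182.0], [572.0, 262.0]] z 0.060579712614873577
lip 208 [468.8 -39.5] [  9.1 108.4] 84.37 [[414.0, -39.0], [522.0, -49.0], [523.0, -40.0], [415.0, -30.0]] z 0.02882943143145804
```

View pics/crop0.png

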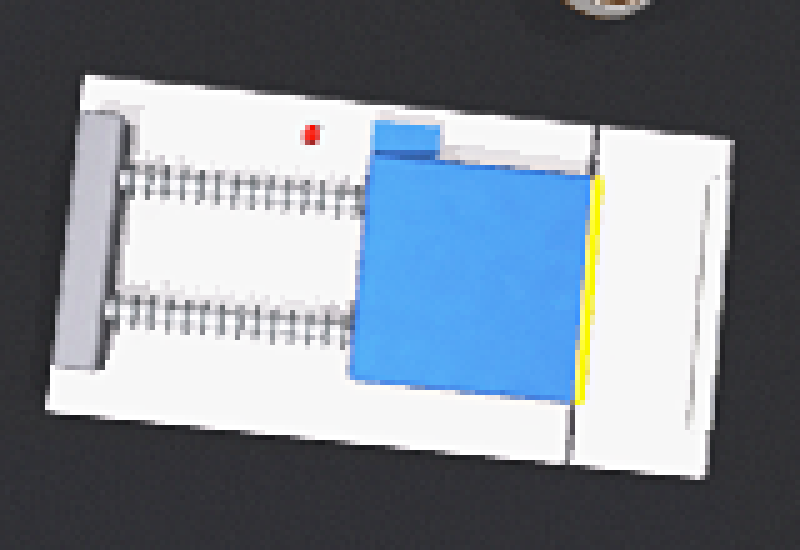

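Rack yaw is about -5.6° with its origin near (0.4825, 0.096). The target pre-push point is about (0.472, -0.010). I'll make the transit high up with the claw shut.

Request:
carry_out(
  commands=[
    {"slide": [-20, -17, 0], "twist": [0, 0, 0], "claw": 0},
    {"slide": [-34, -29, 0], "twist": [0, 0, 0], "claw": 0},
    {"slide": [-34, -29, 0], "twist": [0, 0, 0], "claw": 0},
    {"slide": [-34, -29, 0], "twist": [0, 0, 0], "claw": 0},
    {"slide": [-34, -29, 0], "twist": [0, 0, 0], "claw": 0},
    {"slide": [-34, -29, 0], "twist": [0, 0, 0], "claw": 0},
    {"slide": [-34, -29, 0], "twist": [0, 0, 0], "claw": 0},
    {"slide": [-34, -29, 0], "twist": [0, 0, 0], "claw": 0},
    {"slide": [-34, -29, 0], "twist": [0, 0, 0], "claw": 0},
    {"slide": [-34, -29, 0], "twist": [0, 0, 0], "claw": 0},
  ],
)

```text
time: 1.55
ee_pos: [0.3726, -0.2446, 0.2317]
tcp_rot: [0.809, -0.588, 0.001, -0.0]
ft_force: [1.0, -0.7, 0.7]
width: 0.0
```

Request:
carry_out(
  commands=[
    {"slide": [0, 0, 0], "twist": [0, 0, -8.3], "claw": 0},
    {"slide": [0, 0, 0], "twist": [0, 0, -8.3], "claw": 0},
    {"slide": [0, 0, 0], "twist": [0, 0, -8.3], "claw": 0},
    {"slide": [0, 0, 0], "twist": [0, 0, -8.3], "claw": 0},
    {"slide": [0, 0, 0], "twist": [0, 0, -8.3], "claw": 0},
    {"slide": [0, 0, 0], "twist": [0, 0, -8.3], "claw": 0},
    {"slide": [0, 0, 0], "twist": [0, 0, -8.3], "claw": 0},
    {"slide": [0, 0, 0], "twist": [0, 0, -8.3], "claw": 0},
    {"slide": [0, 0, 0], "twist": [0, 0, 0], "claw": 0},
  ],
)

```text
time: 2.45
ee_pos: [0.3722, -0.2462, 0.2315]
tcp_rot: [0.999, -0.049, 0.0, 0.0]
ft_force: [0.1, -0.2, -0.3]
width: 0.0002
```

```bash
cat > st.py <<'E'
from h import *
s=status.read_state();R=Ro.from_quat(s['tcp_rot']).as_matrix();e=s['ee_pos']
print('t',s['time'],'tcp',e,'w',s['width'],'F',s['ft_force'],'j',s['joint_positions']);print('R',R.round(4).tolist())
a=np.radians(-5.63);rx=np.array([np.cos(a),np.sin(a),0]);ry=np.array([-np.sin(a),np.cos(a),0])
O=np.array([.4825,.096,0]);print('rack xy mm',1000*(e-O)@rx,1000*(e-O)@ry,'tool-x yaw',np.degrees(np.arctan2(R[1,0],R[0,0])))
T=O-.107*ry;T[2]=e[2];print('to pre (tool mm)',1000*R.T@(T-e),'F rack',s['ft_force']@rx,s['ft_force']@ry)
E
python3 st.py
```

```text
t 2.45 tcp [ 0.37219615 -0.24616564  0.23151532] w 0.000207156709421896 F [ 0.10789201 -0.1515019  -0.28705886] j [-6.40157225e-01 -1.82160567e-01  2.06677527e+00 -1.36794891e-05
  1.25646698e+00 -5.42466582e-01]
R [[0.9952, -0.0975, 0.0004], [-0.0975, -0.9952, -0.0003], [0.0004, 0.0003, -1.0]]
rack xy mm -76.20395219871598 -351.33633962306124 tool-x yaw -5.597016039099526
to pre (tool mm) [ 7.63445917e+01 -2.44292430e+02 -3.42670155e-02] F rack 0.12223449253021454 -0.14018644105268419
```

Request:
carry_out(
  commands=[
    {"slide": [11, -35, 10], "twist": [0, 0, 0], "claw": 0},
    {"slide": [11, -35, 18], "twist": [0, 0, 0], "claw": 0},
    {"slide": [11, -35, 18], "twist": [0, 0, 0], "claw": 0},
    {"slide": [11, -35, 18], "twist": [0, 0, 0], "claw": 0},
    {"slide": [11, -35, 18], "twist": [0, 0, 0], "claw": 0},
    {"slide": [11, -35, 18], "twist": [0, 0, 0], "claw": 0},
    {"slide": [10.3, -34.3, 20], "twist": [0, 0, 0], "claw": 0},
    {"slide": [0, 0, 0], "twist": [0, 0, 0], "claw": 0},
  ],
)

```text
time: 3.25
ee_pos: [0.4711, -0.0071, 0.1088]
tcp_rot: [0.999, -0.049, -0.002, -0.001]
ft_force: [-0.6, -0.2, 1.2]
width: -0.0001
```

```bash
python3 st.py; python3 - <<'E'
from h import *
for c in('wrist','scene','top'):
    p,d=imaging.read_camera(c);cv2.imwrite(f'pics/{c}1.png',p[:,:,::-1])
E
```

```text
t 3.25 tcp [ 0.47108389 -0.00712579  0.10875888] w -0.00011939378669375573 F [-0.63698039 -0.16625066  1.19370133] j [-6.88875528e-02 -7.14282194e-03  2.14922744e+00  1.42289374e-03
  1.00359007e+00  2.81449452e-02]
R [[0.9952, -0.0976, -0.004], [-0.0976, -0.9952, 0.0015], [-0.0041, -0.0011, -1.0]]
rack xy mm -1.2439935986947106 -103.74829515530591 tool-x yaw -5.6033674790419274
to pre (tool mm) [ 1.24247147  3.2522753  -0.0086299 ] F rack -0.6175978475577418 -0.2279390123871543
```

View pics/wrist1.png

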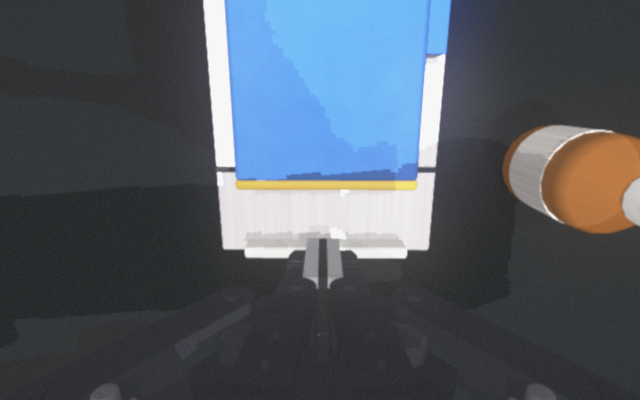

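View pics/top1.png

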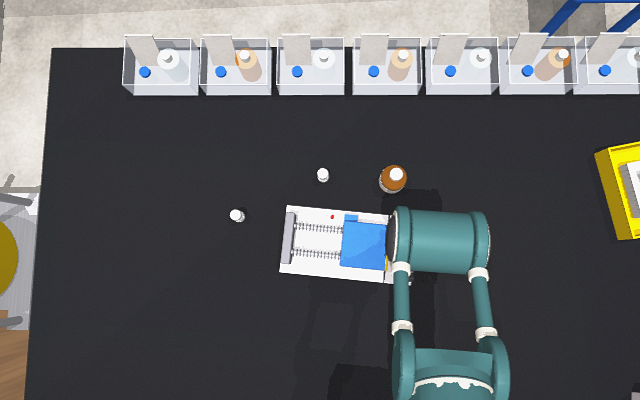

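View pics/scene1.png

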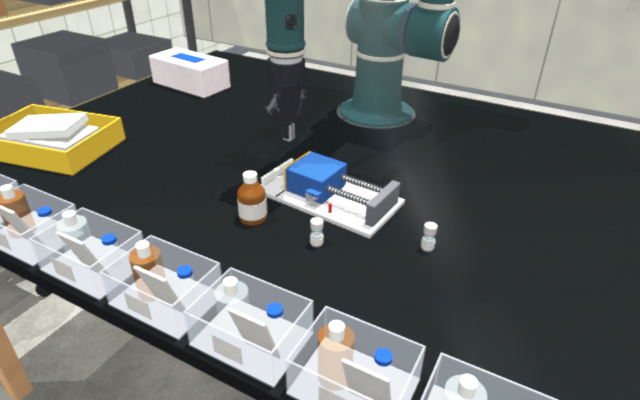

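Wrist view: the fingertips (323,250) are centred on the yellow face (236–417, 185), above the gap. Now descending.

Request:
carry_out(
  commands=[
    {"slide": [1, 1, 12], "twist": [0, 0, 0], "claw": 0},
    {"slide": [0, 1, 20], "twist": [0, 0, 0], "claw": 0},
    {"slide": [0, 0, 20], "twist": [0, 0, 0], "claw": 0},
    {"slide": [0, 0, 12], "twist": [0, 0, 0], "claw": 0},
    {"slide": [0, 0, 8], "twist": [0, 0, 0], "claw": 0},
    {"slide": [0, 0, 0], "twist": [0, 0, 0], "claw": 0},
    {"slide": [0, 0, 0], "twist": [0, 0, 0], "claw": 0},
  ],
)

```text
time: 4.1
ee_pos: [0.4732, -0.0129, 0.0397]
tcp_rot: [0.999, -0.049, 0.0, 0.0]
ft_force: [0.4, 0.0, 0.0]
width: -0.0001
```

```bash
python3 st.py; python3 - <<'E'
from h import *
for c in('wrist','scene'):
    p,d=imaging.read_camera(c);cv2.imwrite(f'pics/{c}2.png',p[:,:,::-1])
E
```

```text
t 4.1 tcp [ 0.47321619 -0.01291979  0.0396717 ] w -9.374321944803998e-05 F [0.36159373 0.04152257 0.01810049] j [-7.98970943e-02  9.31142403e-02  2.19724487e+00 -3.89783388e-05
  8.50603112e-01  1.88866095e-02]
R [[0.9951, -0.0986, 0.0006], [-0.0986, -0.9951, -0.0001], [0.0006, 0.0, -1.0]]
rack xy mm 1.4464369866988949 -109.30515650113875 tool-x yaw -5.6584166001517096
to pre (tool mm) [-1.44757979e+00 -2.30443882e+00 -9.53346864e-04] F rack 0.35577593539735725 0.07679605902150242
```

View pics/wrist2.png

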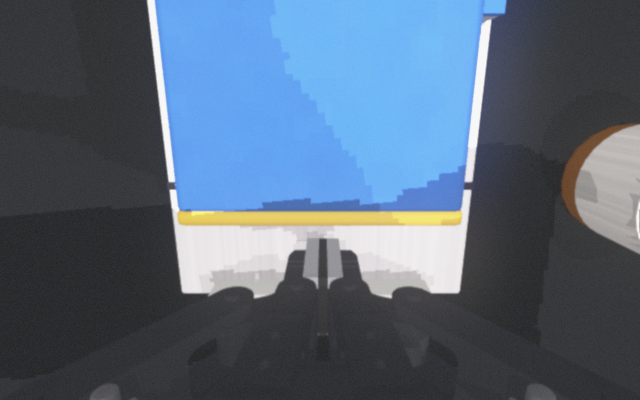

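Fingers are in the gap, clear of the face. Approaching slowly to find the contact.

Request:
carry_out(
  commands=[
    {"slide": [-1, -5, 2], "twist": [0, 0, 0], "claw": 0},
    {"slide": [0, -5, 0], "twist": [0, 0, 0], "claw": 0},
    {"slide": [0, -4, 0], "twist": [0, 0, 0], "claw": 0},
    {"slide": [0, 0, 0], "twist": [0, 0, 0], "claw": 0},
    {"slide": [0, 0, 0], "twist": [0, 0, 0], "claw": 0},
  ],
)

```text
time: 4.7
ee_pos: [0.4733, 0.0018, 0.0374]
tcp_rot: [0.999, -0.049, 0.0, -0.0]
ft_force: [-0.1, -0.1, -0.4]
width: -0.0002
```

```bash
python3 st.py
```

```text
t 4.7 tcp [0.47328604 0.00178707 0.03736759] w -0.00019625202737120288 F [-0.12547893 -0.07263674 -0.37324954] j [-4.89729486e-02  9.68776991e-02  2.19848472e+00  2.06972274e-04
  8.46023263e-01  4.85499298e-02]
R [[0.9952, -0.0975, 0.0002], [-0.0975, -0.9952, 0.0001], [0.0002, -0.0002, -1.0]]
rack xy mm 0.07315074129572532 -94.66238946394877 tool-x yaw -5.59551122911726
to pre (tool mm) [-8.05772594e-02  1.23375641e+01 -2.04977171e-03] F rack -0.11774768371386068 -0.08459633452937583
```

Request:
carry_out(
  commands=[
    {"slide": [0, -2, 0], "twist": [0, 0, 0], "claw": 0},
    {"slide": [0, 0, 0], "twist": [0, 0, 0], "claw": 0},
    {"slide": [0, 0, 0], "twist": [0, 0, 0], "claw": 0},
  ],
)

```text
time: 5.0
ee_pos: [0.4734, 0.0031, 0.0373]
tcp_rot: [0.999, -0.049, -0.0, 0.0]
ft_force: [-2.0, -3.9, 1.8]
width: 0.0004
```

Request:
carry_out(
  commands=[
    {"slide": [0, -2, 0], "twist": [0, 0, 0], "claw": 0},
    {"slide": [0, 0, 0], "twist": [0, 0, 0], "claw": 0},
    {"slide": [0, 0, 0], "twist": [0, 0, 0], "claw": 0},
  ],
)

```text
time: 5.3
ee_pos: [0.4736, 0.0053, 0.0374]
tcp_rot: [0.999, -0.049, 0.0, 0.0]
ft_force: [0.1, -3.8, 1.6]
width: 0.0
```

Contact is at TCP y ≈ 0.0025, with about 4 N of spring force. I'll push to a travel of about 80 mm.

Request:
carry_out(
  commands=[
    {"slide": [0, -4, 0], "twist": [0, 0, 0], "claw": 0},
    {"slide": [0, -6, 0], "twist": [0, 0, 0], "claw": 0},
    {"slide": [0, -6, 0], "twist": [0, 0, 0], "claw": 0},
    {"slide": [0, -6, 0], "twist": [0, 0, 0], "claw": 0},
    {"slide": [0, -6, 0], "twist": [0, 0, 0], "claw": 0},
    {"slide": [0, -6, 0], "twist": [0, 0, 0], "claw": 0},
    {"slide": [0, -6, 0], "twist": [0, 0, 0], "claw": 0},
    {"slide": [0, -6, 0], "twist": [0, 0, 0], "claw": 0},
    {"slide": [0, -6, 0], "twist": [0, 0, 0], "claw": 0},
    {"slide": [0, -6, 0], "twist": [0, 0, 0], "claw": 0},
  ],
)

```text
time: 6.3
ee_pos: [0.4793, 0.0624, 0.0374]
tcp_rot: [0.999, -0.049, -0.0, 0.001]
ft_force: [-0.9, -8.3, 2.8]
width: 0.0002
```

```bash
python3 st.py
```

```text
t 6.3 tcp [0.47927168 0.06237051 0.03736425] w 0.00022625027407873456 F [-0.87596794 -8.28003931  2.78771655] j [ 7.90370470e-02  1.15226369e-01  2.17779676e+00 -2.16518005e-03
  8.48800793e-01  1.78119853e-01]
R [[0.9952, -0.0975, -0.0001], [-0.0975, -0.9952, -0.0016], [0.0001, 0.0016, -1.0]]
rack xy mm 0.08644122267973547 -33.78397969679615 tool-x yaw -5.59502666795232
to pre (tool mm) [-0.13113225 73.21585544  0.12007285] F rack -0.059437555550313874 -8.326033745788742
```

Travel is about 60 mm; another ~20 mm to go.

Request:
carry_out(
  commands=[
    {"slide": [0, -6, 0], "twist": [0, 0, 0], "claw": 0},
    {"slide": [0, -6, 0], "twist": [0, 0, 0], "claw": 0},
    {"slide": [0, -4, 0], "twist": [0, 0, 0], "claw": 0},
    {"slide": [0, -2, 0], "twist": [0, 0, 0], "claw": 0},
    {"slide": [0, 0, 0], "twist": [0, 0, 0], "claw": 0},
    {"slide": [0, 0, 0], "twist": [0, 0, 0], "claw": 0},
  ],
)

```text
time: 6.9
ee_pos: [0.4811, 0.0804, 0.0374]
tcp_rot: [0.999, -0.049, 0.0, 0.001]
ft_force: [-0.7, -7.3, 3.1]
width: -0.0001
```

```bash
python3 st.py; python3 - <<'E'
from h import *
for c in('scene','top'):
    p,d=imaging.read_camera(c);cv2.imwrite(f'pics/{c}3.png',cv2.resize(p[130:260,230:430] if c=='scene' else p[190:300,270:430],None,fx=4,fy=4)[:,:,::-1])
E
```

```text
t 6.9 tcp [0.48105313 0.08037716 0.03735663] w -9.052943049658251e-05 F [-0.72887264 -7.26519514  3.09678245] j [ 1.15411247e-01  1.23069097e-01  2.16884622e+00 -1.73558286e-03
  8.49890088e-01  2.14042854e-01]
R [[0.9953, -0.0973, -0.0001], [-0.0973, -0.9953, -0.0013], [0.0001, 0.0013, -1.0]]
rack xy mm 0.0927685777382826 -15.689425936221634 tool-x yaw -5.585526278477388
to pre (tool mm) [-0.16364499 91.31039512  0.12044039] F rack -0.012612076083164954 -7.301654379980093
```

View pics/scene3.png

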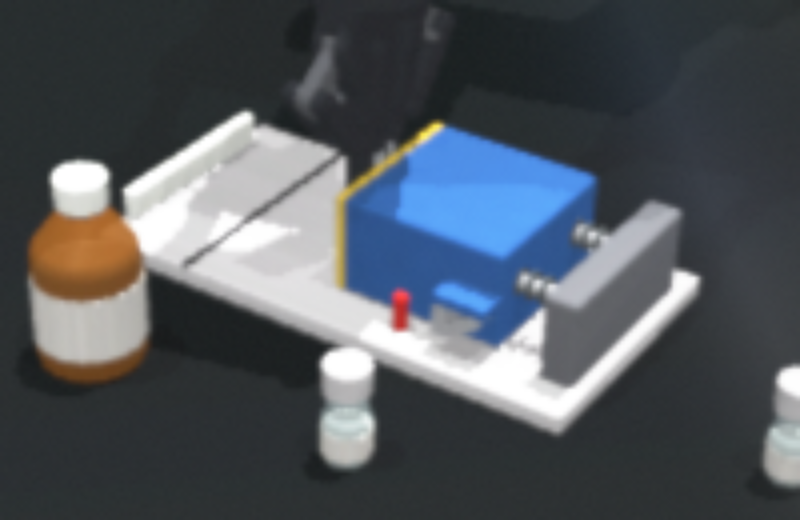

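View pics/top3.png

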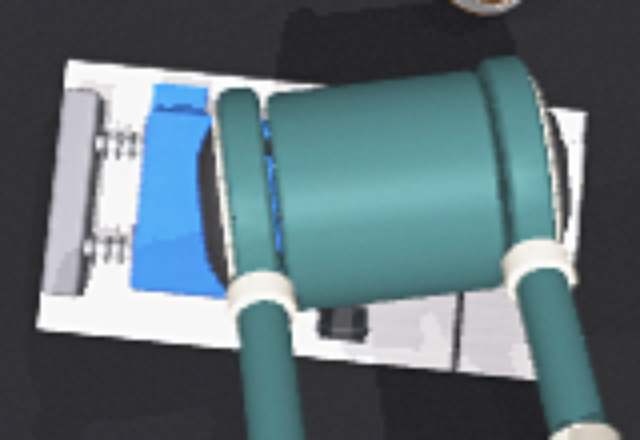

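Scene crop: the red pin (400,310) stands up in front of the ramp block (460,305), and a gap to the grey stop remains. Force fell from 8.3 to 7.3 N as the pin popped. Releasing by backing off, then lifting.

Request:
carry_out(
  commands=[
    {"slide": [0, 6, 0], "twist": [0, 0, 0], "claw": 0},
    {"slide": [0, 10, 0], "twist": [0, 0, 0], "claw": 0},
    {"slide": [0, 14, 0], "twist": [0, 0, 0], "claw": 0},
    {"slide": [0, 16, 0], "twist": [0, 0, 0], "claw": 0},
    {"slide": [0, 9, 0], "twist": [0, 0, 0], "claw": 0},
    {"slide": [0, 0, 0], "twist": [0, 0, 0], "claw": 0},
    {"slide": [0, 0, 0], "twist": [0, 0, 0], "claw": 0},
  ],
)

```text
time: 7.7
ee_pos: [0.4756, 0.0264, 0.0372]
tcp_rot: [0.999, -0.05, -0.0, -0.0]
ft_force: [0.3, -0.1, -0.2]
width: 0.0002
```

Request:
carry_out(
  commands=[
    {"slide": [0, 0, -20], "twist": [0, 0, 0], "claw": 0},
    {"slide": [0, 0, -35], "twist": [0, 0, 0], "claw": 0},
    {"slide": [0, 0, -35], "twist": [0, 0, 0], "claw": 0},
    {"slide": [-5, 30, -30], "twist": [0, 0, 0], "claw": 0},
    {"slide": [-8, 40, -20], "twist": [0, 0, 0], "claw": 0},
    {"slide": [-8, 40, 0], "twist": [0, 0, 0], "claw": 0},
    {"slide": [-8, 40, 0], "twist": [0, 0, 0], "claw": 0},
    {"slide": [-8, 40, 0], "twist": [0, 0, 0], "claw": 0},
    {"slide": [0, 20, 0], "twist": [0, 0, 0], "claw": 0},
    {"slide": [0, 0, 0], "twist": [0, 0, 0], "claw": 0},
  ],
)

```text
time: 8.7
ee_pos: [0.4182, -0.1807, 0.1775]
tcp_rot: [0.999, -0.051, 0.0, 0.0]
ft_force: [0.3, 0.4, 0.3]
width: -0.0001
```

```bash
python3 st.py; python3 - <<'E'
from h import *
from m import measure
for c in('scene','top'):
    p,d=imaging.read_camera(c);cv2.imwrite(f'pics/{c}4.png',cv2.resize(p[130:260,230:450] if c=='scene' else p[160:300,220:430],None,fx=3.6,fy=3.6)[:,:,::-1])
measure(p,d)
for q in('vial_a','medicine'):
    for o in imaging.pinpoint(q,'top')[:2]: print(q,o,onplane('top',o['position'],0))
E
```

```text
t 8.7 tcp [ 0.41821736 -0.18068204  0.17750753] w -0.00010098182361411057 F [0.33007845 0.35604688 0.30112892] j [-4.62464559e-01 -1.18507603e-01  2.11482811e+00 -3.97740232e-05
  1.14440243e+00 -3.61286883e-01]
R [[0.9949, -0.101, 0.0008], [-0.101, -0.9949, -0.0004], [0.0008, 0.0003, -1.0]]
rack xy mm -36.8289451907621 -281.6537553497278 tool-x yaw -5.7961043641436145
to pre (tool mm) [ 3.63224464e+01 -1.74759791e+02 -3.05623200e-02] F rack 0.29355659231716447 0.3867113861408202
plate 8884 [475.   86.3] [197.  325.7] 1.08 [[373.0, 247.0], [380.0, -78.0], [577.0, -75.0], [570.0, 251.0]] z 0.013130639440504226
blue 2005 [486.  124.5] [93.3 94.6] 84.15 [[434.0, 83.0], [528.0, 73.0], [538.0, 166.0], [444.0, 176.0]] z 0.06933302162372758
yellow 108 [481.2  74.9] [ 4.9 94.5] 84.36 [[434.0, 77.0], [528.0, 68.0], [528.0, 73.0], [434.0, 82.0]] z 0.06880783276731678
red 11 [543.  131.7] [4.4 6.6] 89.98 [[540.0, 130.0], [546.0, 130.0], [546.0, 134.0], [540.0, 134.0]] z 0.031144974635081608
stop 575 [478.2 216.1] [182.7  72. ] 0.34 [[387.0, 252.0], [387.0, 180.0], [570.0, 181.0], [569.0, 253.0]] z 0.06054915684912965
lip 209 [468.8 -39.6] [  9.  108.4] 84.37 [[414.0, -39.0], [522.0, -49.0], [523.0, -40.0], [415.0, -30.0]] z 0.028801532170393145
vial_a {'position': [240.2, 217.1], 'score': 0.7} [0.54477421 0.33871642 0.        ]
vial_a {'position': [322.5, 175.2], 'score': 0.41} [0.64025685 0.15349145 0.        ]
medicine {'position': [390.3, 178.8], 'score': 0.82} [ 6.31785159e-01 -3.95136836e-04  0.00000000e+00]
medicine {'position': [347.9, 244.6], 'score': 0.51} [0.4831424  0.09641211 0.        ]
```

View pics/scene4.png

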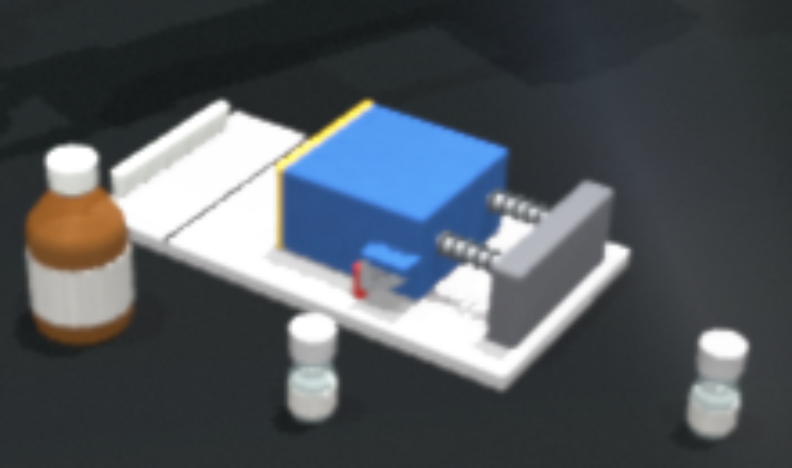

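View pics/top4.png

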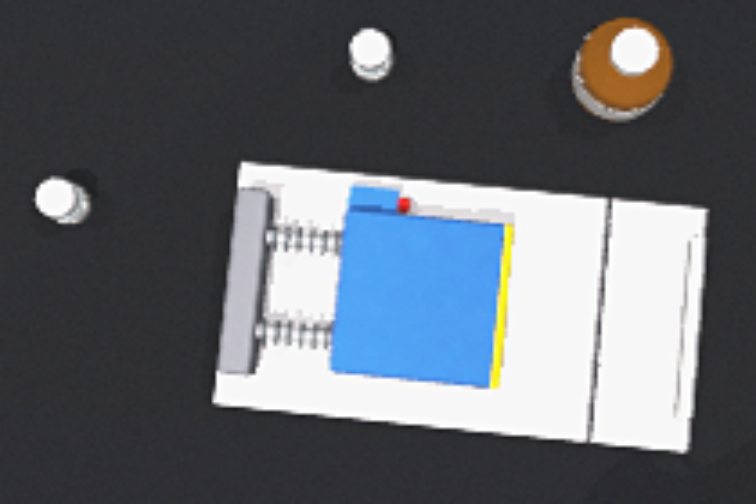

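The carriage moved 59.3 mm in the picture, its ramp block rests against the raised pin (top crop 403,205), and all three bystanders are standing. Handing in.

```bash
python3 -c "
from cell import r
print(r.hand_in())"
```

```text
the job is handed in; nothing more can be done
None
```

The carriage is latched on the red stop pin at mid position, and I have handed the job in.

- **Push:** I pushed with the shut fingertips on the yellow face to about 78 mm of travel. That is past the pin and about 20 mm short of the end stop. The push force was about 8 N at most in the readings I took. It fell from 8.3 to 7.3 N by the end of the push, and the picture showed the pin up again.
- **Release:** I backed the fingers off, lifted them clear and moved away. The last force reading was near zero and the clock stood at about 8.7 s.
- **Final position:** In the last top picture the yellow face had moved 59.3 mm from its start, against 60 mm for latched. The pin is up and bears against the carriage's ramp block.
- **Vials and bottle:** All three are still standing where they were. The detector's positions for them shifted by 5–7 mm between the first and last pictures. I took that as detector scatter, since the pictures show no change and the arm went nowhere near them.

The detector put the pin off its true place at the start, on a vial cap in the top view, so I located the pin by its red colour instead. The rough plate and end-stop rectangles came out too large and were not used.

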